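Nip up the hub lockring without moving the bearing adjuster, then cap it

ROBOT

A 7-joint arm with a two-finger parallel gripper is mounted at the origin on the work surface. World frame = base frame: x ahead of the robot, y to its left, z up, the work surface at z = 0. Lengths are in m, angles in rad, forces in N, time in s.
With the tool pointing down it reaches from about 0.425 to 0.925 m from the base axis. Payload 6.8 kg.
Tool frame: the origin (TCP) lies at the very end of the fingers, on their centre line; the grasp point (between the pads) lies 19 mm behind it; z points along the fingers, y is the direction in which the jaws open and shut (so a half turn about z gives the same grasp; the last joint's range is limited). The gripper opens to 85 mm and grips with 20 to 120 N. Pads are 22 mm wide; open, the fingers measure 114 mm over their backs; the gripper's body (76 mm by 85 mm) begins 54 mm behind the grasp point. The pads swing forward as they close: fully open they stand 13 mm farther back than shut.
Start: joints at [-1.428, 0.477, 0.022, 1.555, -0.011, 1.109, -0.083], TCP at [0.168, 0.654, 0.231] pointing down, gripper open.
Joint ranges: [-2.96, 2.96], [-0.34, 2.1], [-1.41, 1.46], [0.24, 2.44], [-1.37, 4.51], [0.17, 1.92], [-2.96, 2.96]. Speed limits (rad/s): [2.39, 2.39, 3.14, 3.14, 3.14, 3.14, 3.14].

INTERFACE

Orientations are given as a rotation vector (axis times angle).
In Python, from bench import r, vision gives the robot as it stands.
- The arm moves only by the tool send_rows, never from a script. Its argument "deltas" is a list of rows, each a list of 3 entries, a list of its own where there are three numbers: the turn, a rotation vector about the tool's x, y, z in units of 5 degrees (1.0 is 5 degrees), then the shift along the tool's x, y, z in units of 30 mm (1.0 is 30 mm), then the closure in counts, from 0 (fully open) to 255 (shut). In form: [[[wx, wy, wz], [tx, ty, tz], jaw], ...]. A call has 1 to 20 rows; each row is the pose to reach, as a shift and turn from the pose commanded when the call began, along the tool's axes at that moment; what a row does not reach only later rows make up. A row lasts 1/8 s, in which the tool goes at most 62.5 mm and 10.7 degrees, less where a joint would pass 70% of its speed; a pose out of reach is approached as far as the arm can. A call with a gripper value outside its range is refused whole. The fingers move at their own pace and stop on an object; the grip force is fixed at half the most. Time passes only in rows, so rows that repeat a pose let the fingers close. It gives the time, the measured TCP pose, the force and the opening at its end, in the units of the state.
- r.read_state(): the state, without advancing time (a new reading comes with each control period).
- vision.get_image(name): name is "scene" or "top"; returns the picture (400x640x3 uint8, blue, green, red); there is no depth.
- vision.camera_params(name): a dict with "intrinsics" (3x3 intrinsics, pixels), "k1" (the pictures are not rectified: a ray, as slopes to the right and down, at radius r is drawn at 1 + k1 r^2 times it, then the intrinsics apply), "world_to_cam" (4x4, takes a point from world to camera coordinates). Camera axes: x right, y down, z forward; pixel columns grow to the right and rows downward; lengths in m; the calibration is good to about 2 mm. A picture is of the moment at which its call begins. camera_params takes no time and is no camera call.
- r.hand_in(): hands the job in, once; it reports no verdict.
The state is a dict: "time_s": time; "qpos": joint angles; "dq": joint speeds; "joint_torque": joint torques, N m; "ee_pos": TCP position; "orientation": TCP orientation; "wrist_force": force on the tool from outside, world axes, zero at the start; "torque": the same for the moment, N m; "grip_width": finger opening in m.
Only numpy, scipy, OpenCV 4.12 (cv2) and the standard library are available. Lean on these libraries where they do the work, as an engineer would, in place of code of your own. Each camera call takes 0.05 s, during which the arm holds its last target. There are 200 camera calls.

TASK

Tighten the red outer lockring of the hub clockwise until it is snug against its shoulder, but leave the silver bearing adjuster in its middle where it is: stop as soon as the ring has nipped up, because forcing it further drags the adjuster round with it. Then set the yellow dust cap gently over the adjuster so that it sits flat on the lockring, let go, and leave the tin, wrench and tray where they are.

Things in the scene. Friction and masses are not known exactly. Their poses are not given: they have to be found in the camera images.
- hub: bicycle hub, axle upright, on a fixed blue base plate 110 x 110 x 22 mm on the bench; black shell with two flanges 72 mm in diameter (the upper one's top 72 mm above the bench), then a steel neck 42 mm in diameter up to 101 mm, on which the lockring seats. Origin: on the axle at bench height; z up along the axle
- hub_axis (a point): point fixed on the hub's axle 118 mm above the bench: where the lockring's top is when it just meets its shoulder. The ring runs freely at about 0.15 N m; at the shoulder this becomes 0.25 N m and then rises by about 1.8 N m per rad. Snug is above about 0.35 N m; 0.4 to 0.55 is right, and it stays as left. From about 0.7 N m it drags the adjuster round
- lockring_top (a point): centre of the red lockring's top face, on the axle; it sinks with the ring but does not turn with it. Ring: round, 60 mm in diameter, 16 mm tall, its 18 dark ribs all alike, free below for the fingers. Turned clockwise seen from above it sinks 6 mm a turn. It starts 0.7 to 1.9 rad (0.7 to 1.8 mm) short of its shoulder; its angle is not measured: only the feel tells when it is home
- adjuster_top (a point): centre of the top face of the silver bearing adjuster, a round knob 34 mm in diameter that stands 22 mm above the seated lockring in its middle, concentric with it. It too can turn about the axle, held by friction of about 0.7 N m, and must stay where it is
- adjuster_mark (a point): outer end of the black line on the adjuster's top face, 15 mm from the axle; it shows the angle of the adjuster
- cap: yellow dust cap, a round cup standing mouth down on the bench, 50 mm in outer diameter, 40 mm tall, wall 4 mm (inside 42 mm wide, 35 mm deep), about 60 g; its mouth is slightly bevelled outside. Origin: centre of its mouth's rim plane (its underside), z up. It belongs over the adjuster, its rim resting on the lockring's top face
- tin: bystander: closed grease tin 64 mm in diameter, 65 mm tall, with a green band; origin at the centre of its underside. It stands on one side of the hub and the cap on the other, either way round
- wrench: bystander: steel spanner about 170 mm long lying flat beyond the hub; origin under its middle, x along it
- tray: bystander: open grey parts tray 110 x 140 x 35 mm with bearing balls; origin at the centre of its underside
Mind the look-alikes: they are no part of the job. Several things have the shape of the cap; the one meant has the colours described above. What is shaped like the hub but purple is not meant.

How it is judged:
On the way, in this order (a step that is already met when the one before it is completed fails the run):
1. the lockring is turned down snug onto its shoulder (z of lockring_top in the frame of hub_axis below -7e-05 m), for 0.2 s.
2. the cap sits over the adjuster on the lockring (z of cap in the frame of lockring_top below 0.002 m and horizontal distance between cap and lockring_top below 0.006 m and angle between cap's own z axis and vertical below 0.1 rad), for 0.2 s.
At the end, for the whole second after the job is handed in: Lockring snug: its top at least 0.07 mm below its height at first contact with the shoulder (about 0.35 N m). Adjuster mark within 2 mm of its start. Cap at rest over the adjuster: rim within 2 mm of the lockring's top, centre within 6 mm of the axle, tilt under 0.1 rad (all of step 2 and z of lockring_top in the frame of hub_axis below -7e-05 m and distance of adjuster_mark from where it was at the start of the episode below 0.002 m and z of cap in the frame of lockring_top above -0.002 m and linear speed of cap below 0.02 m/s); the robot touches nothing.
It fails at once if the bearing adjuster is turned by more than 0.13 rad (its mark moves 2 mm) (distance of adjuster_mark from where it was at the start of the episode above 0.002 m).
It fails at once if the cap is pressed on the hub with more than 25 N (contact force between cap and hub above 25 N).
It fails at once if the cap is dropped onto the lockring (comes down on it faster than 0.5 m/s) (linear speed of cap above 0.5 m/s and horizontal distance between cap and lockring_top below 0.03 m and z of cap in the frame of lockring_top below 0.03 m).
It fails at once if the tin, the wrench or the tray is moved by more than 25 mm (distance of any of tin, wrench, tray from where it was at the start of the episode above 0.025 m).
It also fails if it takes over 72 s, if anything falls off the work surface, if the arm or the gripper's body presses on something with over 40 N, if the wrist force passes 120 N, or if a joint passes its speed limit or range.

## Working session

There is one attempt and no reset: what is moved stays moved. The work goes in short steps, Python scripts to look and compute and a tool call to move; the robot and the scene stay as the last step left them, time stands still between calls to the robot, and variables do not carry over. Pictures are saved under pics/ and viewed, about 8 in all and at most 12, crops included, and the job is handed in when it is done.

Besides the shell and the picture viewer there is one more tool, called after "Request:" as name(argument=value, ...) on one line, values as JSON. send_rows: Moves the arm, as the interface text tells. Its arguments: {"type":"object","properties":{"deltas":{"type":"array"}},"required":["deltas"]}

```bash
mkdir -p pics; ls
python3 - <<'E'
from bench import r, vision
import cv2, numpy as np
for n in("scene","top"):
    im=vision.get_image(n); cv2.imwrite(f"pics/{n}0.png",im)
    p=vision.camera_params(n); print(n,p)
s=r.read_state(); print({k:np.round(v,3) for k,v in s.items()})
E
```

```text
pics
scene {'intrinsics': array([[457.07726649,   0.        , 312.48029959],
       [  0.        , 457.07726649, 206.229791  ],
       [  0.        ,   0.        ,   1.        ]]), 'k1': 0.002113428571075273, 'world_to_cam': array([[ 0.87068835,  0.49180765, -0.00519865, -0.49651201],
       [ 0.3018144 , -0.54261342, -0.78388695, -0.0613941 ],
       [-0.38834245,  0.68095221, -0.62088182,  1.29714734],
       [ 0.        ,  0.        ,  0.        ,  1.        ]])}
top {'intrinsics': array([[493.70193491,   0.        , 324.66362648],
       [  0.        , 493.70193491, 206.60090401],
       [  0.        ,   0.        ,   1.        ]]), 'k1': -0.11402172496814787, 'world_to_cam': array([[-2.27014457e-02, -9.99729153e-01, -5.12489583e-03,
         1.91638956e-02],
       [-9.78808058e-01,  2.32693383e-02, -2.03453492e-01,
         5.63348085e-01],
       [ 2.03517641e-01,  3.97600929e-04, -9.79071199e-01,
         1.02452466e+00],
       [ 0.00000000e+00,  0.00000000e+00,  0.00000000e+00,
         1.00000000e+00]])}
{'time_s': np.float64(0.1), 'qpos': array([-1.428,  0.478,  0.022,  1.556, -0.011,  1.109, -0.083]), 'dq': array([-0.001, -0.001, -0.   , -0.002, -0.001, -0.001,  0.001]), 'joint_torque': array([ 4.0000e-03, -5.9776e+01,  1.6130e+00, -2.8195e+01,  1.3000e-02,
        5.0000e-03,  0.0000e+00]), 'ee_pos': array([0.167, 0.653, 0.23 ]), 'orientation': array([-3.930e-01, -3.117e+00,  3.000e-03]), 'wrist_force': array([ 0.524,  0.183, -0.68 ]), 'torque': array([-0.01 , -0.007,  0.016]), 'grip_width': np.float64(0.086)}
```

View pics/scene0.png

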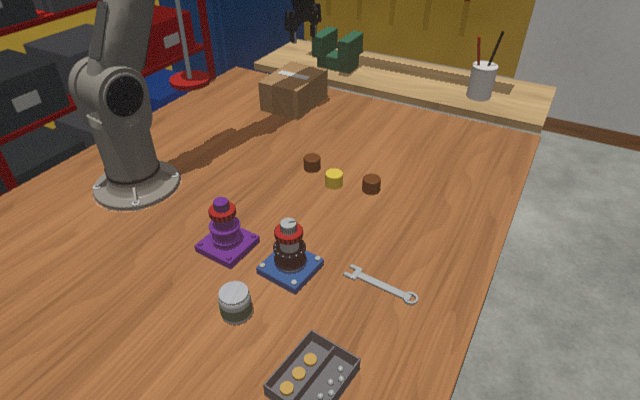

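View pics/top0.png

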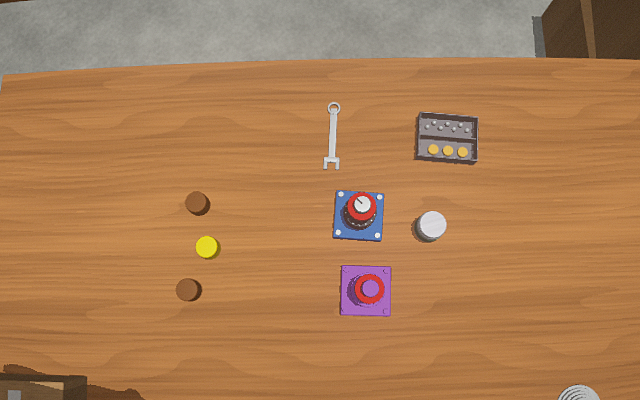

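Top view candidates: for the cap, yellow (206,247), with brown look-alikes at (197,203) and (188,290). For the hub, blue base (362,205), with a purple look-alike at (370,289). By the description I choose yellow and blue. The tin is at (431,226), the wrench at (332,136) and the tray at (447,138).

```bash
cat > h.py <<'E'
import cv2, numpy as np
from bench import r, vision
P={n:vision.camera_params(n) for n in("scene","top")}
def ray(n,uv):
    p=P[n]; W=p["world_to_cam"]
    q=cv2.undistortPoints(np.array([[uv]],float),p["intrinsics"],np.array([p["k1"],0,0,0.]))[0,0]
    R=W[:3,:3]; d=R.T@np.array([q[0],q[1],1]); return -R.T@W[:3,3], d/np.linalg.norm(d)
def plane(n,uv,z):
    c,d=ray(n,uv); return c+d*(z-c[2])/d[2]
def tri(a,b):
    (c1,d1),(c2,d2)=ray("scene",a),ray("top",b)
    s=np.linalg.lstsq(np.c_[d1,-d2],c2-c1,rcond=None)[0]
    p,q=c1+d1*s[0],c2+d2*s[1]; return (p+q)/2, np.linalg.norm(p-q)
def proj(n,X):
    p=P[n]; W=p["world_to_cam"]
    return cv2.projectPoints(np.atleast_2d(np.array(X,float)),cv2.Rodrigues(W[:3,:3])[0],W[:3,3],p["intrinsics"],np.array([p["k1"],0,0,0.]))[0][:,0]
def blobs(im,lo,hi,roi=None,amin=15):
    m=cv2.inRange(cv2.cvtColor(im,cv2.COLOR_BGR2HSV),np.array(lo),np.array(hi))
    if roi: 
        k=np.zeros_like(m); x0,y0,x1,y1=roi; k[y0:y1,x0:x1]=255; m&=k
    cs,_=cv2.findContours(m,cv2.RETR_EXTERNAL,cv2.CHAIN_APPROX_NONE)
    return sorted([c for c in cs if cv2.contourArea(c)>=amin],key=cv2.contourArea,reverse=True)
E
python3 - <<'E'
from h import *
t=cv2.imread("pics/top0.png"); s=cv2.imread("pics/scene0.png")
def el(c): e=cv2.fitEllipse(cv2.convexHull(c)); return np.round(e[0],1),np.round(e[1],1)
for nm,lo,hi,z in(("yellow",(22,120,60),(35,255,255),.04),):
  for V in(110,170,200,220):
    for n,im,roi in(("top",t,(180,220,235,275)),("scene",s,(310,155,355,200))):
      b=blobs(im,(22,120,V),hi,roi)
      if b: e=el(b[0]); print(nm,V,n,e,cv2.contourArea(b[0]),plane(n,e[0],z)[:2].round(4))
# adjuster top: white, in ring
for V in(150,180,200):
  for n,im,roi in(("top",t,(345,190,380,225)),("scene",s,(272,212,305,240))):
    b=blobs(im,(0,0,V),(180,70,255),roi)
    if b: e=el(b[0]); print("adj",V,n,e,plane(n,e[0],.1412)[:2].round(4))
for n,im,roi in(("top",t,(340,185,385,230)),("scene",s,(268,212,310,250))):
    b=[c for l,h in(((0,120,60),(8,255,255)),) for c in blobs(im,l,h,roi)]
    e=el(b[0]); print("red",n,e,plane(n,e[0],.1195)[:2].round(4))
# blue plate
b=blobs(t,(100,90,60),(130,255,255),(320,180,400,250)); h=np.concatenate(b); rr=cv2.minAreaRect(h)
print("plate",rr,plane("top",rr[0],.022).round(4),[plane("top",q,.022)[:2].round(4) for q in cv2.boxPoints(rr)])
print("tin",plane("top",(432,224),.065)[:2])
c=lambda im,x,y,w=40:cv2.resize(im[y-w:y+w,x-w:x+w],(390,390),interpolation=cv2.INTER_CUBIC)
cv2.imwrite("pics/crop1.png",np.hstack([c(t,362,208),c(t,206,247)]))
E
```

```text
yellow 110 top (array([207.5, 247.1]), array([22.3, 25.1])) 412.0 [0.4821 0.2671]
yellow 110 scene (array([333.5, 177.9]), array([19.3, 20.9])) 248.0 [0.4965 0.2478]
yellow 170 top (array([206. , 246.4]), array([21.2, 22.2])) 348.0 [0.4837 0.2705]
yellow 170 scene (array([333.7, 173. ]), array([10.1, 16.9])) 118.0 [0.486  0.2691]
yellow 200 top (array([205.8, 246.2]), array([20.5, 21.6])) 327.0 [0.4842 0.271 ]
yellow 200 scene (array([333.8, 172.9]), array([ 9.4, 16.1])) 105.0 [0.486  0.2697]
yellow 220 top (array([205.9, 246.2]), array([20.2, 21. ])) 314.5 [0.4842 0.2708]
adj 150 top (array([362.1, 203.5]), array([15.3, 16.4])) [ 0.5509 -0.0698]
adj 150 scene (array([287.6, 222.3]), array([10.5, 15.4])) [ 0.5522 -0.0713]
adj 180 top (array([362. , 203.5]), array([15.3, 15.9])) [ 0.551  -0.0696]
adj 180 scene (array([287.7, 222.7]), array([ 7.1, 14.5])) [ 0.5531 -0.0723]
adj 200 top (array([362.1, 203.5]), array([15. , 15.3])) [ 0.5509 -0.0698]
red top (array([361.2, 206.3]), array([28.4, 29.1])) [ 0.5497 -0.0694]
red scene (array([288.3, 232.4]), array([23.8, 29.5])) [ 0.5565 -0.077 ]
plate ((358.4216003417969, 215.30902099609375), (48.23821258544922, 47.7580451965332), 4.236394882202148) [ 0.5492 -0.0697  0.022 ] [array([ 0.5004, -0.0101]), array([ 0.6099, -0.021 ]), array([ 0.5989, -0.1306]), array([ 0.4897, -0.1175])]
tin [ 0.51805336 -0.22610499]
```

View pics/crop1.png

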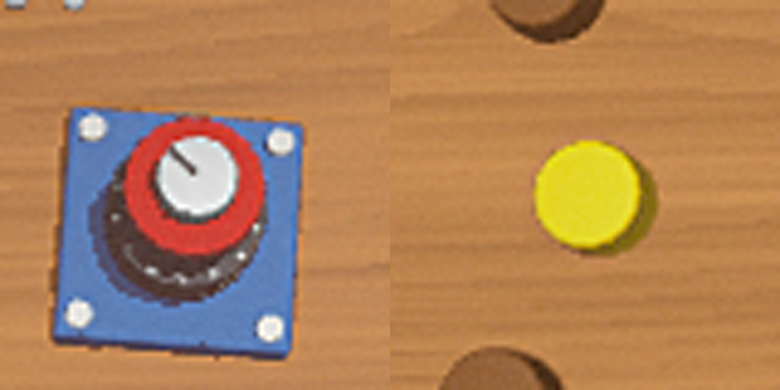

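The crop shows the blue-based hub, with its adjuster and mark centred near crop (197,177), and the yellow cap at crop (587,193). Hub axle ≈ (0.551,-0.070), cap ≈ (0.485,0.270). I'll move above the hub now, keeping the tool orientation, which leaves the last joint low for a long clockwise turn.

Request:
send_rows(deltas=[[[0,0,0],[-2,-2.2,0],0],[[0,0,0],[-4,-4.4,0],0],[[0,0,0],[-18.4,-20.2,0.5],0],[[0,0,0],[-18.4,-20.2,0.5],0],[[0,0,0],[-18.4,-20.2,0.5],0],[[0,0,0],[-18.4,-20.2,0.5],0],[[0,0,0],[-18.4,-20.2,0.5],0],[[0,0,0],[-18.4,-20.2,0.5],0],[[0,0,0],[-18.4,-20.2,0.5],0],[[0,0,0],[-18.4,-20.2,0.5],0],[[0,0,0],[-18.4,-20.2,0.5],0],[[0,0,0],[-18.4,-20.2,0.5],0],[[0,0,0],[-18.4,-20.2,0.5],0],[[0,0,0],[-18.4,-20.2,0.5],0],[[0,0,0],[-18.4,-20.2,0.5],0],[[0,0,0],[-18.4,-20.2,0.5],0],[[0,0,0],[-18.4,-20.2,0.5],0],[[0,0,0],[-18.4,-20.2,0.5],0]])

```text
time_s: 2.35
ee_pos: [0.5517, -0.0691, 0.2164]
orientation: [0.39, 3.117, 0.001]
wrist_force: [-0.1, 0.4, -1.0]
grip_width: 0.0852
```

```bash
cat >> h.py <<'E'
from scipy.spatial.transform import Rotation as Ro
def st():
    s=r.read_state()
    for k in("time_s","qpos","ee_pos","wrist_force","torque","grip_width"): print(k,np.round(s[k],4))
    print("tool axes cols\n",Ro.from_rotvec(s["orientation"]).as_matrix().round(3)); return s
def to(s,X): # shift units to world point
    print("shift",(Ro.from_rotvec(s["orientation"]).as_matrix().T@(np.array(X)-s["ee_pos"])/.03).round(3))
E
python3 - <<'E'
from h import *
s=st(); to(s,[.551,-.070,.097])
E
```

```text
time_s 2.35
qpos [-0.3661  0.3158  0.4694  1.8845 -0.1705  0.9803  1.5003]
ee_pos [ 0.5517 -0.0691  0.2164]
wrist_force [-0.1127  0.3745 -0.9782]
torque [ 0.0021 -0.0097  0.0315]
grip_width 0.0852
tool axes cols
 [[-0.969  0.247  0.   ]
 [ 0.247  0.969  0.   ]
 [ 0.     0.    -1.   ]]
shift [ 0.015 -0.037  3.98 ]
```

Request:
send_rows(deltas=[[[0,0,0],[0.01,-0.03,0.8],0],[[0,0,0],[0.01,-0.03,1.6],0],[[0,0,0],[0.01,-0.03,2.4],0],[[0,0,0],[0.01,-0.03,3.0],0],[[0,0,0],[0.01,-0.03,3.5],0],[[0,0,0],[0.01,-0.03,3.8],0],[[0,0,0],[0.01,-0.03,3.97],0],[[0,0,0],[0.01,-0.03,3.97],0],[[0,0,0],[0.01,-0.03,3.97],40]])

```text
time_s: 3.48
ee_pos: [0.5517, -0.071, 0.0977]
orientation: [0.393, 3.116, 0.0]
wrist_force: [0.4, 0.3, -0.2]
grip_width: 0.0722
```

Run:
```python
from h import *
s=st()
a,b=vision.get_image("scene"),vision.get_image("top")
c=lambda im,x,y,w=50:cv2.resize(im[y-w:y+w,x-w:x+w],(390,390),interpolation=cv2.INTER_CUBIC)
cv2.imwrite("pics/g1.png",np.hstack([c(a,290,235),c(b,362,208)]))
```

```text
time_s 3.475
qpos [-0.3004  0.4772  0.4061  1.9781 -0.2732  0.7378  1.5886]
ee_pos [ 0.5517 -0.071   0.0977]
wrist_force [ 0.406   0.2746 -0.2219]
torque [-0.0108 -0.002   0.0121]
grip_width 0.0722
tool axes cols
 [[-0.969  0.248  0.001]
 [ 0.248  0.969  0.   ]
 [-0.001  0.    -1.   ]]
```

View pics/g1.png

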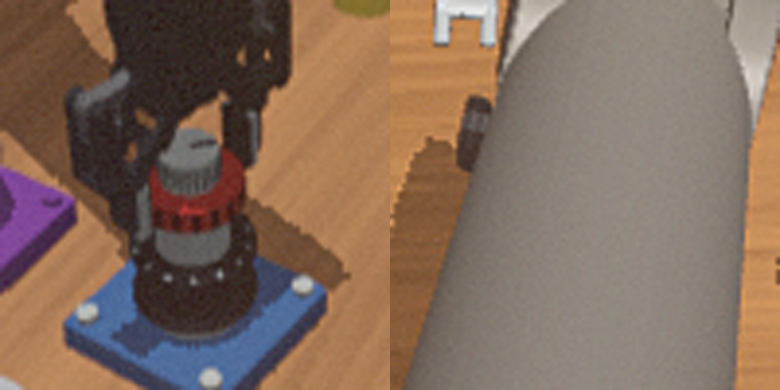

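The picture (5 viewed so far) shows the open fingers on either side of the red ring at scene crop (200,190), with the ring near mid-pad height. I'll close gradually and read the side force.

Request:
send_rows(deltas=[[[0,0,0],[0,0,0],72],[[0,0,0],[0,0,0],76],[[0,0,0],[0,0,0],80],[[0,0,0],[0,0,0],84],[[0,0,0],[0,0,0],84]])

```text
time_s: 4.2
ee_pos: [0.5519, -0.07, 0.0979]
orientation: [0.392, 3.116, 0.002]
wrist_force: [-1.9, 3.8, 7.3]
grip_width: 0.0583
```

Run:
```python
from h import *
s=st()
```

```text
time_s 4.2
qpos [-0.3009  0.4768  0.4052  1.9777 -0.274   0.7386  1.5887]
ee_pos [ 0.5519 -0.07    0.0979]
wrist_force [-1.8844  3.7648  7.347 ]
torque [0.7977 0.2361 0.0157]
grip_width 0.0583
tool axes cols
 [[-0.969  0.247  0.001]
 [ 0.247  0.969  0.001]
 [-0.001  0.001 -1.   ]]
```

Request:
send_rows(deltas=[[[0,0,0],[0,0.03,0],100],[[0,0,0],[0,0.03,0],160],[[0,0,0],[0,0.03,0],255],[[0,0,0],[0,0.03,0],255]])

```text
time_s: 4.7
ee_pos: [0.552, -0.07, 0.098]
orientation: [0.393, 3.116, 0.001]
wrist_force: [-1.2, 1.8, 7.4]
grip_width: 0.0584
```

Run:
```python
from h import *
s=st()
```

```text
time_s 4.7
qpos [-0.302   0.4768  0.406   1.9776 -0.2733  0.7388  1.5871]
ee_pos [ 0.552 -0.07   0.098]
wrist_force [-1.1606  1.8221  7.4167]
torque [0.4903 0.4003 0.0108]
grip_width 0.0584
tool axes cols
 [[-0.969  0.248  0.001]
 [ 0.248  0.969  0.   ]
 [-0.001  0.001 -1.   ]]
```

Request:
send_rows(deltas=[[[0,0,1],[0,0,0.003],255],[[0,0,2],[0,0,0.006],255],[[0,0,3],[0,0,0.008],255],[[0,0,4],[0,0,0.011],255],[[0,0,5],[0,0,0.014],255]])

```text
time_s: 5.32
ee_pos: [0.5519, -0.0701, 0.0976]
orientation: [1.062, 2.956, 0.001]
wrist_force: [-1.0, 1.0, 7.9]
grip_width: 0.0581
```

Run:
```python
from h import *
s=st()
```

```text
time_s 5.325
qpos [-0.3876  0.4983  0.521   1.9833 -0.3576  0.7491  1.2275]
ee_pos [ 0.5519 -0.0701  0.0976]
wrist_force [-0.9699  1.0176  7.9363]
torque [0.383  0.3086 0.179 ]
grip_width 0.0581
tool axes cols
 [[-0.771  0.636  0.001]
 [ 0.636  0.771  0.   ]
 [-0.     0.001 -1.   ]]
```

Request:
send_rows(deltas=[[[0,0,1],[0,0,0.003],255],[[0,0,2],[0,0,0.006],255],[[0,0,3],[0,0,0.008],255],[[0,0,3],[0,0,0.008],255]])

```text
time_s: 5.82
ee_pos: [0.5519, -0.0701, 0.0974]
orientation: [1.436, 2.794, 0.001]
wrist_force: [-2.1, 1.9, 9.3]
grip_width: 0.058
```

```bash
cat > t.py <<'E'
from h import *
s=r.read_state(); R=Ro.from_rotvec(s["orientation"]).as_matrix()
print("t",s["time_s"].round(2),"tau",s["torque"].round(3),"F",s["wrist_force"].round(1),"p",s["ee_pos"].round(4),"turned",round(75.65-np.degrees(np.arctan2(R[1,1],R[0,1])),2),"w",round(s["grip_width"],4),"q",s["qpos"].round(2))
E
python3 t.py
```

```text
Traceback (most recent call last):
  File "t.py", line 3, in <module>
    print("t",s["time_s"].round(2),"tau",s["torque"].round(3),"F",s["wrist_force"].round(1),"p",s["ee_pos"].round(4),"turned",round(75.65-np.degrees(np.arctan2(R[1,1],R[0,1])),2),"w",round(s["grip_width"],4),"q",s["qpos"].round(2))
              ^^^^^^^^^^^^^^^^^
AttributeError: 'float' object has no attribute 'round'
```

```bash
sed -i 's/s\["time_s"\].round(2)/s["time_s"]/' t.py; python3 t.py
```

```text
t 5.825 tau [0.435 0.418 0.015] F [-2.1  1.9  9.3] p [ 0.5519 -0.0701  0.0974] turned 40.07 w 0.058 q [-0.44  0.51  0.59  1.99 -0.41  0.76  1.02]
```

Request:
send_rows(deltas=[[[0,0,0.7],[0,0,0.002],255],[[0,0,1.4],[0,0,0.004],255],[[0,0,2],[0,0,0.006],255]])

```text
time_s: 6.2
ee_pos: [0.5519, -0.0701, 0.0972]
orientation: [1.675, 2.657, 0.001]
wrist_force: [-2.2, 0.3, 9.3]
grip_width: 0.0582
```

```bash
python3 t.py
```

```text
t 6.2 tau [0.468 0.38  0.161] F [-2.2  0.3  9.3] p [ 0.5519 -0.0701  0.0972] turned 50.1 w 0.0582 q [-0.47  0.53  0.64  1.99 -0.45  0.77  0.88]
```

Request:
send_rows(deltas=[[[0,0,0.7],[0,0,0.002],255],[[0,0,1.4],[0,0,0.004],255],[[0,0,2],[0,0,0.006],255]])

```text
time_s: 6.58
ee_pos: [0.5519, -0.0701, 0.097]
orientation: [1.9, 2.501, 0.001]
wrist_force: [-1.8, 2.2, 8.7]
grip_width: 0.058
```

```bash
python3 t.py
```

```text
t 6.575 tau [0.416 0.381 0.13 ] F [-1.8  2.2  8.7] p [ 0.5519 -0.0701  0.097 ] turned 60.1 w 0.058 q [-0.5   0.54  0.68  1.99 -0.48  0.77  0.74]
```

Request:
send_rows(deltas=[[[0,0,0.7],[0,0,0.002],255],[[0,0,1.4],[0,0,0.004],255],[[0,0,2],[0,0,0.006],255]])

```text
time_s: 6.95
ee_pos: [0.5518, -0.0701, 0.0968]
orientation: [-2.111, -2.326, -0.001]
wrist_force: [-2.5, 2.2, 9.3]
grip_width: 0.058
```

```bash
python3 t.py
```

```text
t 6.95 tau [0.439 0.452 0.192] F [-2.5  2.2  9.3] p [ 0.5518 -0.0701  0.0968] turned 70.1 w 0.058 q [-0.53  0.56  0.73  1.99 -0.52  0.79  0.6 ]
```

Request:
send_rows(deltas=[[[0,0,0.7],[0,0,0.002],255],[[0,0,1.4],[0,0,0.004],255],[[0,0,2],[0,0,0.006],255]])

```text
time_s: 7.32
ee_pos: [0.5518, -0.0701, 0.0967]
orientation: [-2.306, -2.133, -0.001]
wrist_force: [-2.0, 1.9, 9.6]
grip_width: 0.0582
```

```bash
python3 t.py
```

```text
t 7.325 tau [0.436 0.439 0.102] F [-2.   1.9  9.6] p [ 0.5518 -0.0701  0.0967] turned 80.1 w 0.0582 q [-0.56  0.57  0.77  1.99 -0.56  0.8   0.46]
```

Request:
send_rows(deltas=[[[0,0,0.7],[0,0,0.002],255],[[0,0,1.4],[0,0,0.004],255],[[0,0,2],[0,0,0.006],255]])

```text
time_s: 7.7
ee_pos: [0.5518, -0.0701, 0.0965]
orientation: [-2.483, -1.924, -0.001]
wrist_force: [-2.9, 3.1, 9.9]
grip_width: 0.0579
```

```bash
python3 t.py
```

```text
t 7.7 tau [0.423 0.456 0.133] F [-2.9  3.1  9.9] p [ 0.5518 -0.0701  0.0965] turned 90.1 w 0.0579 q [-0.59  0.59  0.82  2.   -0.6   0.81  0.32]
```

Request:
send_rows(deltas=[[[0,0,0.7],[0,0,0.002],255],[[0,0,1.4],[0,0,0.004],255],[[0,0,2],[0,0,0.006],255]])

```text
time_s: 8.07
ee_pos: [0.5518, -0.07, 0.0963]
orientation: [-2.641, -1.7, -0.001]
wrist_force: [-2.7, 2.6, 9.3]
grip_width: 0.0579
```

```bash
python3 t.py
```

```text
t 8.075 tau [0.514 0.47  0.13 ] F [-2.7  2.6  9.3] p [ 0.5518 -0.07    0.0963] turned 100.1 w 0.0579 q [-0.62  0.61  0.87  2.   -0.64  0.83  0.18]
```

Request:
send_rows(deltas=[[[0,0,0.7],[0,0,0.002],255],[[0,0,1.4],[0,0,0.004],255]])

```text
time_s: 8.32
ee_pos: [0.5518, -0.07, 0.0962]
orientation: [-2.74, -1.537, -0.001]
wrist_force: [-2.9, 2.7, 10.1]
grip_width: 0.058
```

```bash
python3 t.py
```

```text
t 8.325 tau [0.412 0.515 0.381] F [-2.9  2.7 10.1] p [ 0.5518 -0.07    0.0962] turned 107.08 w 0.058 q [-0.64  0.63  0.9   2.   -0.67  0.84  0.09]
```

Request:
send_rows(deltas=[[[0,0,0.3],[0,0,0.001],255],[[0,0,0.5],[0,0,0.001],255]])

```text
time_s: 8.57
ee_pos: [0.5518, -0.07, 0.0962]
orientation: [-2.771, -1.479, -0.001]
wrist_force: [-3.1, 1.7, 10.2]
grip_width: 0.0579
```

```bash
python3 t.py
```

```text
t 8.575 tau [0.403 0.513 0.418] F [-3.1  1.7 10.2] p [ 0.5518 -0.07    0.0962] turned 109.48 w 0.0579 q [-0.65  0.63  0.91  2.   -0.68  0.84  0.05]
```

Request:
send_rows(deltas=[[[0,0,0.2],[0,0,0],255],[[0,0,0.3],[0,0,0],255]])

```text
time_s: 8.82
ee_pos: [0.5518, -0.07, 0.0962]
orientation: [-2.79, -1.443, -0.001]
wrist_force: [-2.9, 2.7, 10.0]
grip_width: 0.0583
```

```bash
python3 t.py
```

```text
t 8.825 tau [0.431 0.458 0.397] F [-2.9  2.7 10. ] p [ 0.5518 -0.07    0.0962] turned 110.96 w 0.0583 q [-0.65  0.64  0.91  2.   -0.68  0.84  0.03]
```

Request:
send_rows(deltas=[[[0,0,0.25],[0,0,0],255]])

```text
time_s: 8.95
ee_pos: [0.5518, -0.07, 0.0961]
orientation: [-2.806, -1.412, -0.001]
wrist_force: [-2.8, 2.9, 9.7]
grip_width: 0.058
```

```bash
python3 t.py
```

```text
t 8.95 tau [0.41  0.533 0.482] F [-2.8  2.9  9.7] p [ 0.5518 -0.07    0.0961] turned 112.21 w 0.058 q [-0.65  0.64  0.92  2.   -0.69  0.85  0.02]
```

Torque was 0.13 N m while running, then 0.38, 0.42 and 0.48 N m past the shoulder, so the ring is snug within the window. I'll release and lift off.

Request:
send_rows(deltas=[[[0,0,0],[0,0,0],120],[[0,0,0],[0,0,0],60],[[0,0,0],[0,0,0],20],[[0,0,0],[0,0,0],0],[[0,0,0],[0,0,0],0],[[0,0,0],[0,0,-0.5],0],[[0,0,0],[0,0,-1.5],0],[[0,0,0],[0,0,-3],0],[[0,0,0],[0,0,-4.5],0],[[0,0,0],[0,0,-4.5],0]])

```text
time_s: 10.2
ee_pos: [0.5536, -0.0711, 0.2342]
orientation: [2.805, 1.409, 0.009]
wrist_force: [-1.1, -0.4, -0.4]
grip_width: 0.0856
```

Run:
```python
from h import *
s=st()
yaw=np.degrees(np.arctan2(*Ro.from_rotvec(s["orientation"]).as_matrix()[[1,0],1])); print(yaw)
to(s,[.485,.270,.15])
for uv in((197,203),(188,290)): print(plane("top",uv,.04)[:2].round(3))
```

```text
time_s 10.2
qpos [-0.8117  0.4771  1.1239  1.8883 -0.4909  1.0805 -0.1316]
ee_pos [ 0.5536 -0.0711  0.2342]
wrist_force [-1.1088 -0.4476 -0.4433]
torque [ 0.0475 -0.0145  0.0409]
grip_width 0.0856
tool axes cols
 [[ 0.597  0.802  0.007]
 [ 0.802 -0.597  0.   ]
 [ 0.004  0.005 -1.   ]]
-36.64852094388996
shift [ 7.745 -8.634  2.796]
[0.582 0.294]
[0.389 0.309]
```

Request:
send_rows(deltas=[[[0,0,-2],[0.7,-0.8,0],0],[[0,0,-4],[1.4,-1.6,0],0],[[0,0,-6],[2.1,-2.4,0],0],[[0,0,-8],[2.8,-3.1,0.2],0],[[0,0,-10],[3.5,-3.9,0.4],0],[[0,0,-12],[4.2,-4.7,0.6],0],[[0,0,-14],[4.9,-5.5,0.8],0],[[0,0,-16],[5.6,-6.2,1],0],[[0,0,-18],[6.3,-7,1.2],0],[[0,0,-20],[7,-7.8,1.4],0],[[0,0,-22],[7.4,-8.2,1.6],0],[[0,0,-24],[7.6,-8.5,1.8],0],[[0,0,-25.3],[7.74,-8.63,2],0],[[0,0,-25.3],[7.74,-8.63,2],0],[[0,0,-25.3],[7.74,-8.63,2],0],[[0,0,-25.3],[7.74,-8.63,2],0]])

```text
time_s: 12.2
ee_pos: [0.4824, 0.2703, 0.1705]
orientation: [0.006, 3.141, -0.0]
wrist_force: [0.6, -0.3, -0.2]
grip_width: 0.0853
```

Run:
```python
from h import *
s=st(); to(s,[.485,.270,.008])
t0=cv2.imread("pics/top0.png"); s0=cv2.imread("pics/scene0.png")
a,b=vision.get_image("scene"),vision.get_image("top")
cv2.imwrite("pics/scene2.png",a); cv2.imwrite("pics/top2.png",b)
c=lambda im,x,y,w:cv2.resize(im[y-w:y+w,x-w:x+w],(300,300),interpolation=cv2.INTER_CUBIC)
cv2.imwrite("pics/c2.png",np.vstack([np.hstack([c(t0,362,206,25),c(b,362,206,25)]),np.hstack([c(s0,289,235,25),c(a,289,235,25)])]))
for im in(t0,b):
  x=blobs(im,(0,0,150),(180,70,255),(345,190,380,225))[0]; e=cv2.fitEllipse(cv2.convexHull(x)); print(e[0],plane("top",e[0],.14)[:2])
  x=blobs(im,(0,120,60),(8,255,255),(340,185,385,230))[0]; e=cv2.fitEllipse(cv2.convexHull(x)); print("red",e[0],plane("top",e[0],.118)[:2])
```

```text
time_s 12.2
qpos [-1.0287  0.3766  0.5104  1.9373 -0.234   0.8854  1.1679]
ee_pos [0.4824 0.2703 0.1705]
wrist_force [ 0.6474 -0.3138 -0.2475]
torque [-0.0263 -0.0042 -0.0518]
grip_width 0.0853
tool axes cols
 [[-1.     0.004  0.   ]
 [ 0.004  1.    -0.   ]
 [-0.    -0.    -1.   ]]
shift [-0.084 -0.01   5.417]
(362.111083984375, 203.52146911621094) [ 0.55115591 -0.0699545 ]
red (361.24237060546875, 206.32078552246094) [ 0.54995452 -0.06963055]
(362.0831298828125, 203.52671813964844) [ 0.55114639 -0.06989741]
red (361.14434814453125, 206.4818572998047) [ 0.54961914 -0.06941476]
```

View pics/c2.png

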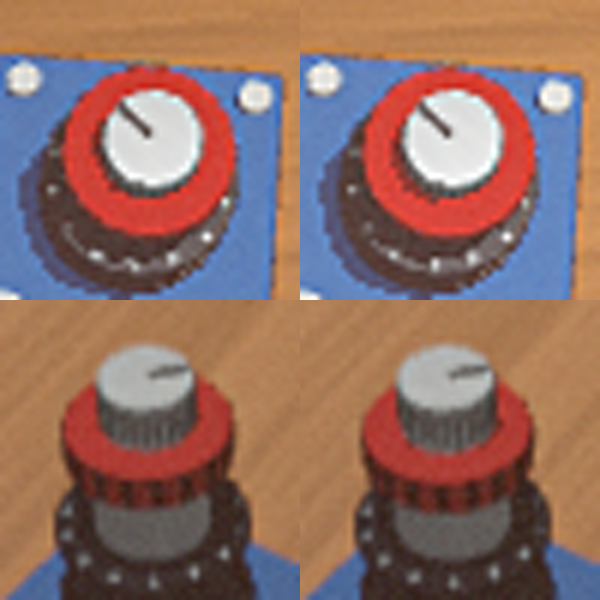

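Before (left) and after (right) crops, from the 6th picture viewed: the adjuster's mark at (135,118) top and (170,372) scene has not moved, and the ring sits a little lower. Next I'll go down over the yellow cap.

Request:
send_rows(deltas=[[[0,0,0],[-0.08,-0.01,1],0],[[0,0,0],[-0.08,-0.01,2],0],[[0,0,0],[-0.08,-0.01,3],0],[[0,0,0],[-0.08,-0.01,4],0],[[0,0,0],[-0.08,-0.01,4.7],0],[[0,0,0],[-0.08,-0.01,5.2],0],[[0,0,0],[-0.08,-0.01,5.4],0],[[0,0,0],[-0.08,-0.01,5.4],40],[[0,0,0],[-0.08,-0.01,5.4],80],[[0,0,0],[-0.08,-0.01,5.4],95],[[0,0,0],[-0.08,-0.01,5.4],105],[[0,0,0],[-0.08,-0.01,5.4],115],[[0,0,0],[-0.08,-0.01,5.4],255],[[0,0,0],[-0.08,-0.01,5.4],255],[[0,0,0],[-0.08,-0.01,5.4],255]])

```text
time_s: 14.18
ee_pos: [0.485, 0.2707, 0.0094]
orientation: [0.004, 3.141, 0.002]
wrist_force: [-2.5, -1.0, 10.8]
grip_width: 0.0488
```

```bash
python3 t.py
python3 - <<'E'
from h import *
a=vision.get_image("scene"); cv2.imwrite("pics/g3.png",cv2.resize(a[130:220,280:390],(660,540),interpolation=cv2.INTER_CUBIC))
E
```

```text
t 14.175 tau [-0.247  0.513 -0.144] F [-2.5 -1.  10.8] p [0.485  0.2707 0.0094] turned -14.2 w 0.0488 q [-0.9   0.62  0.37  2.01 -0.4   0.57  1.31]
```

View pics/g3.png

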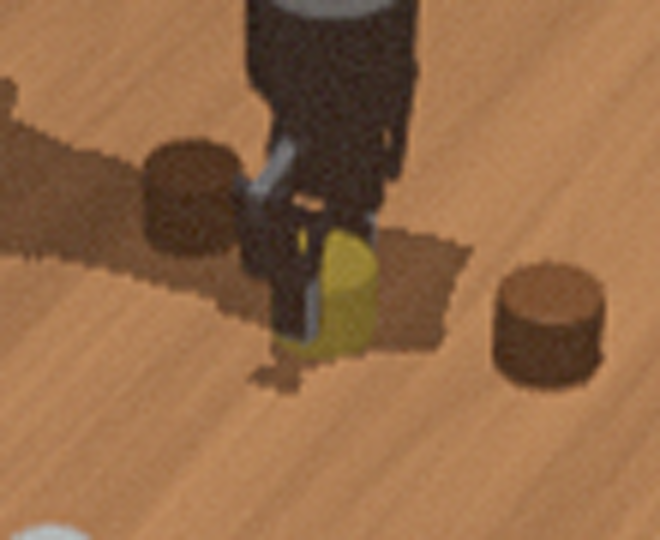

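The 7th picture shows the yellow cap at crop (335,290) held between the pads, with the fingertips about 9 mm above the bench and the brown look-alikes untouched. I'll lift it and carry it over the hub.

Request:
send_rows(deltas=[[[0,0,0],[0,0,-0.3],255],[[0,0,0],[0,0,-1],255],[[0,0,0],[0,0,-2],255],[[0,0,0],[0,0,-3.2],255],[[0,0,0],[0,0,-4.4],255],[[0,0,0],[0,0,-5.6],255],[[0,0,0],[-0.2,-1,-6.6],255],[[0,0,0],[-0.4,-2.2,-7],255],[[0,0,0],[-0.7,-3.6,-7],255],[[0,0,0],[-1,-5,-7],255],[[0,0,0],[-1.3,-6.4,-7],255],[[0,0,0],[-1.6,-7.8,-7],255],[[0,0,0],[-1.9,-9.2,-7],255],[[0,0,0],[-2.1,-10.2,-7],255],[[0,0,0],[-2.2,-11,-7],255],[[0,0,0],[-2.27,-11.35,-7],255],[[0,0,0],[-2.27,-11.35,-7],255],[[0,0,0],[-2.27,-11.35,-7],255]])

```text
time_s: 16.48
ee_pos: [0.552, -0.0688, 0.2182]
orientation: [-0.001, -3.141, -0.001]
wrist_force: [0.1, -0.2, -0.9]
grip_width: 0.0488
```

Run:
```python
from h import *
s=st(); to(s,[.5518,-.07,.135])
a=vision.get_image("scene"); cv2.imwrite("pics/g4.png",cv2.resize(a[150:270,230:350],(600,600),interpolation=cv2.INTER_CUBIC))
```

```text
time_s 16.475
qpos [-0.5114  0.3422  0.6593  1.8901 -0.2488  0.9919  1.8278]
ee_pos [ 0.552  -0.0688  0.2182]
wrist_force [ 0.0609 -0.1602 -0.8857]
torque [-0.0266  0.0249  0.0235]
grip_width 0.0488
tool axes cols
 [[-1.     0.    -0.   ]
 [ 0.     1.     0.001]
 [ 0.     0.001 -1.   ]]
shift [ 0.006 -0.042  2.773]
```

View pics/g4.png

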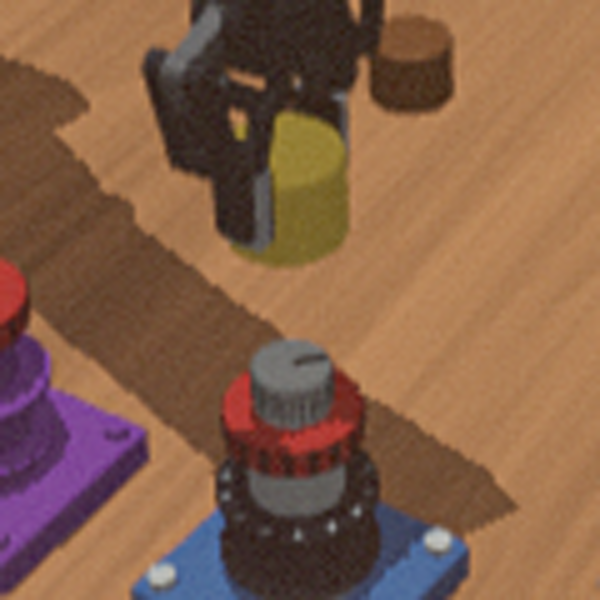

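The 8th picture shows the cap held level at crop (290,190), with its centre line in line with the adjuster at (291,370). I'll lower it over the adjuster slowly.

Request:
send_rows(deltas=[[[0,0,0],[0,-0.04,0.7],255],[[0,0,0],[0,-0.04,1.4],255],[[0,0,0],[0,-0.04,1.9],255],[[0,0,0],[0,-0.04,2.1],255],[[0,0,0],[0,-0.04,2.3],255],[[0,0,0],[0,-0.04,2.4],255],[[0,0,0],[0,-0.04,2.4],255]])

```text
time_s: 17.4
ee_pos: [0.5521, -0.0714, 0.1464]
orientation: [0.003, 3.141, 0.0]
wrist_force: [0.3, 0.2, -0.5]
grip_width: 0.0486
```

```bash
python3 t.py
```

```text
t 17.4 tau [-0.001  0.013 -0.005] F [ 0.3  0.2 -0.5] p [ 0.5521 -0.0714  0.1464] turned -14.22 w 0.0486 q [-0.46  0.44  0.61  1.95 -0.33  0.85  1.9 ]
```

Request:
send_rows(deltas=[[[0,0,0],[0,0.04,0.1],255],[[0,0,0],[0,0.04,0.2],255],[[0,0,0],[0,0.04,0.3],255],[[0,0,0],[0,0.04,0.4],255],[[0,0,0],[0,0.04,0.5],255],[[0,0,0],[0,0.04,0.5],255]])

```text
time_s: 18.15
ee_pos: [0.5519, -0.0702, 0.131]
orientation: [-0.003, -3.141, 0.0]
wrist_force: [-1.0, 0.7, -1.3]
grip_width: 0.0489
```

```bash
python3 t.py
```

```text
t 18.15 tau [0.053 0.004 0.014] F [-1.   0.7 -1.3] p [ 0.5519 -0.0702  0.131 ] turned -14.23 w 0.0489 q [-0.45  0.46  0.6   1.96 -0.35  0.82  1.91]
```

Request:
send_rows(deltas=[[[0,0,0],[0,0,0.03],255],[[0,0,0],[0,0,0.06],255],[[0,0,0],[0,0,0.09],255],[[0,0,0],[0,0,0.1],255],[[0,0,0],[0,0,0.1],255]])

```text
time_s: 18.77
ee_pos: [0.552, -0.0702, 0.1283]
orientation: [-0.003, -3.142, -0.0]
wrist_force: [0.1, 0.1, -0.6]
grip_width: 0.0487
```

```bash
python3 t.py
```

```text
t 18.775 tau [-0.041  0.016 -0.023] F [ 0.1  0.1 -0.6] p [ 0.552  -0.0702  0.1283] turned -14.23 w 0.0487 q [-0.44  0.46  0.59  1.97 -0.35  0.81  1.91]
```

Request:
send_rows(deltas=[[[0,0,0],[0,0,0.02],255],[[0,0,0],[0,0,0.04],255],[[0,0,0],[0,0,0.04],255]])

```text
time_s: 19.15
ee_pos: [0.5521, -0.0703, 0.1273]
orientation: [0.004, 3.141, 0.0]
wrist_force: [-1.4, 0.1, 2.0]
grip_width: 0.0491
```

```bash
python3 t.py
```

```text
t 19.15 tau [0.076 0.161 0.045] F [-1.4  0.1  2. ] p [ 0.5521 -0.0703  0.1273] turned -14.22 w 0.0491 q [-0.44  0.46  0.59  1.97 -0.35  0.81  1.91]
```

The rim meets the ring at the expected height (TCP 0.1273) with about 2 N. I'll let go and retreat.

Request:
send_rows(deltas=[[[0,0,0],[0,0,0],90],[[0,0,0],[0,0,0],60],[[0,0,0],[0,0,0],20],[[0,0,0],[0,0,0],0],[[0,0,0],[0,0,0],0],[[0,0,0],[0,0,-0.3],0],[[0,0,0],[0,0,-1],0],[[0,0,0],[0,0,-2.2],0],[[0,0,0],[0,0,-3.4],0],[[0,0,0],[0,1,-3.6],0],[[0,0,0],[0,2.5,-3.6],0],[[0,0,0],[0,4,-3.6],0],[[0,0,0],[0,5.5,-3.6],0],[[0,0,0],[0,7,-3.6],0],[[0,0,0],[0,8,-3.6],0],[[0,0,0],[0,8,-3.6],0]])

```text
time_s: 21.15
ee_pos: [0.5522, 0.173, 0.2354]
orientation: [-0.005, 3.141, 0.001]
wrist_force: [-0.1, 0.4, -0.2]
grip_width: 0.0852
```

```bash
python3 t.py
python3 - <<'E'
from h import *
a,b=vision.get_image("scene"),vision.get_image("top")
for n,im,roi in(("top",b,(340,180,390,235)),("scene",a,(265,190,315,250))):
  x=blobs(im,(22,120,170),(35,255,255),roi)[0]; e=cv2.fitEllipse(cv2.convexHull(x)); print(n,np.round(e,1) if 0 else e,plane(n,e[0],.158)[:2].round(4))
c=lambda im,x,y,w=50:cv2.resize(im[y-w:y+w,x-w:x+w],(390,390),interpolation=cv2.INTER_CUBIC)
cv2.imwrite("pics/f.png",np.hstack([c(a,290,235),c(b,362,208)]))
d=[cv2.imread(f"pics/{n}0.png") for n in("scene","top")]
for im,z in((d[1],0),(b,0)):
  for nm,roi in(("tin",(405,200,455,250)),("wrench",(315,95,350,175)),("tray",(410,105,485,170))):
    x=blobs(im,(0,0,120),(180,60,255),roi,5); print(nm,np.round(cv2.minAreaRect(np.concatenate(x))[0],1))
E
```

```text
t 21.15 tau [-0.056 -0.018 -0.01 ] F [-0.1  0.4 -0.2] p [0.5522 0.173  0.2354] turned -14.52 w 0.0852 q [-0.88  0.35  0.59  1.82 -0.23  1.04  1.38]
top ((362.7635803222656, 201.71165466308594), (23.559192657470703, 23.972715377807617), 102.76055908203125) [ 0.551 -0.07 ]
scene ((287.4954528808594, 216.5136260986328), (15.225802421569824, 23.085338592529297), 85.92265319824219) [ 0.5534 -0.0724]
tin [432.  224.5]
wrench [333.1 135.3]
tray [448.1 138.9]
tin [431.5 224.5]
wrench [333.3 135.3]
tray [448.1 138.8]
```

View pics/f.png

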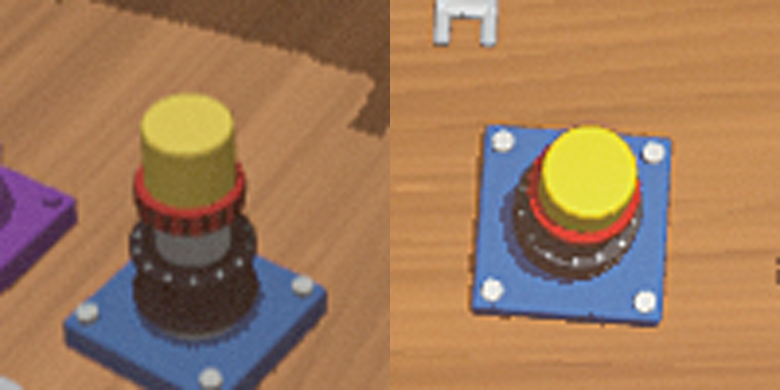

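The 9th picture shows the cap seated flat over the adjuster on the red ring (scene crop (188,160), top crop (590,170)), with the arm clear. It is concentric with the hub, so I'm handing in.

```bash
python3 -c "
from bench import r
print(r.hand_in())"
```

```text
the job is handed in; nothing more can be done
None
```

I tightened the lockring, set the yellow cap over the adjuster and handed the job in at about 21 s of robot time. No verdict was reported.

- **Lockring:** I turned it about 112° clockwise in one grip. The torque ran at about 0.15 N m, then rose past the shoulder to 0.38 and ended at 0.48 N m. The readings near the end were noisy (0.42, then 0.40, then 0.48), so I judge it snug from their trend together with the angle. I estimate it stands about 7° past first contact; about 4° is needed. I did not measure the 0.07 mm sink directly.
- **Adjuster:** its mark showed no movement in pictures taken before and after tightening. I could not check it once the cap covered it.
- **Cap:** it met the ring at the expected height with about 2 N and was then let go. The top view puts its centre at (0.551, -0.070), on the axle. The scene view is about 3 mm off that, similar to the differences I saw earlier between the two cameras. It looks flat.
- **Tin, wrench and tray:** each is within half a pixel (about 1 mm) of where it started. The arm is clear of everything.

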